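# Sort the microscope optics into their trays

## Task

The microscope has been stripped for cleaning: put its optics away, the two objectives in the two-bay rack (one in each bay, either way round), both eyepieces in the plain rectangular tray, and the condenser in the round dish. Each part should end standing upright as it stands now, flat on the floor of its tray. Never tip a part over, and leave the bottle and the slide box where they are.

Things in the scene. Friction and masses are not known exactly. Their poses are not given: they have to be found in the camera images.
- objective_long: The longer of the two microscope objectives: slim stepped bright-metal barrel standing nose up, 58 mm tall, 80 to 160 g. Foot collar 27 mm in diameter up to 10 mm height, straight barrel 24 mm in diameter from 12 to 44 mm height, nose 17 mm in diameter above. Origin: centre of its underside; z is the upright axis; round, so its yaw does not matter. It starts standing upright on the bench.
- objective_short: The shorter objective, same look, 42 mm tall, 60 to 110 g. Foot collar 27 mm in diameter up to 10 mm height, straight barrel 24 mm in diameter from 12 to 35 mm height, nose 17 mm in diameter above. Origin: centre of its underside; z is the upright axis; round, so its yaw does not matter. It starts standing upright on the bench.
- eyepiece_tall: The taller of the two eyepieces, top-hat shaped, standing on its wide black eye cup with the bright tube up: 54 mm tall, 50 to 100 g. Cup 36 mm in diameter up to 19 mm height, tube 23 mm in diameter from there to the top, with a dark disc on top. Origin: centre of its underside; z is the upright axis; round, so its yaw does not matter. It starts standing upright on the bench.
- eyepiece_small: The lower eyepiece with the wider cup, same look: 46 mm tall, 45 to 80 g. Cup 41 mm in diameter up to 19 mm height, tube 23 mm in diameter from there to the top, with a dark disc on top. Origin: centre of its underside; z is the upright axis; round, so its yaw does not matter. It starts standing upright on the bench.
- condenser: The condenser: a squat dark metal drum 50 mm in diameter (fine bright rings near its foot) up to 36 mm height, with a flat lens mount 32 mm in diameter on top to 40 mm height; 110 to 185 g. Origin: centre of its underside; z is the upright axis; round, so its yaw does not matter. It starts standing upright on the bench.
- rack: Two-bay objective rack: white plastic tray fixed to the bench, 62 mm (its x) by 120 mm (its y), 10 mm high, walls 4 mm, floor 4 mm thick, with one partition wall across the middle, as high as the rim, making two square bays of 54 mm whose centres are at y = +29 and -29 mm. Origin: centre of its underside, on the bench; z up.
- tray: Eyepiece tray: plain white plastic tray without partition, fixed to the bench, 76 mm (its x) by 132 mm (its y), 10 mm high, walls 4 mm, floor 4 mm thick. Origin: centre of its underside, on the bench; z up.
- dish: Condenser dish: round white plastic dish fixed to the bench, 88 mm outside and 80 mm inside diameter, 10 mm high, floor 4 mm thick. Origin: centre of its underside, on the bench; z up.
- bottle: Bystander: small amber glass bottle with a black cap, 42 mm in diameter, 85 mm tall, standing loose on the bench. Origin: centre of its underside.
- slide_box: Bystander: closed wooden slide box, 80 mm (its x) by 100 mm (its y) by 34 mm high, lying loose on the bench. Origin: centre of its underside.
There are look-alikes about, which are no part of the job. Leave any black or purple look-alike of the dish alone.

How it is judged:
At the end, for the whole second after the job is handed in: One objective per rack bay (18 mm across, 12-48 mm along from its middle), eyepieces in the tray (24 by 52 mm of its centre), condenser within 18 mm of the dish's centre; undersides 1 to 9 mm up, upright within 0.15 rad, at rest; bottle and box moved under 30 mm, bottle upright (((x of objective_long in the frame of rack between -0.018 and 0.018 m and y of objective_long in the frame of rack between 0.012 and 0.048 m and x of objective_short in the frame of rack between -0.018 and 0.018 m and y of objective_short in the frame of rack between -0.048 and -0.012 m) or (x of objective_long in the frame of rack between -0.018 and 0.018 m and y of objective_long in the frame of rack between -0.048 and -0.012 m and x of objective_short in the frame of rack between -0.018 and 0.018 m and y of objective_short in the frame of rack between 0.012 and 0.048 m)) and z of objective_long in the frame of rack between 0.001 and 0.009 m and z of objective_short in the frame of rack between 0.001 and 0.009 m and x of eyepiece_tall in the frame of tray between -0.024 and 0.024 m and y of eyepiece_tall in the frame of tray between -0.052 and 0.052 m and z of eyepiece_tall in the frame of tray between 0.001 and 0.009 m and x of eyepiece_small in the frame of tray between -0.024 and 0.024 m and y of eyepiece_small in the frame of tray between -0.052 and 0.052 m and z of eyepiece_small in the frame of tray between 0.001 and 0.009 m and horizontal distance between condenser and dish below 0.018 m and z of condenser in the frame of dish between 0.001 and 0.009 m and angle between each of objective_long, objective_short, eyepiece_tall, eyepiece_small, condenser's own z axis and vertical below 0.15 rad and linear speed of each of objective_long, objective_short, eyepiece_tall, eyepiece_small, condenser below 0.02 m/s and angular speed of each of objective_long, objective_short, eyepiece_tall, eyepiece_small, condenser below 0.2 rad/s and distance of each of bottle, slide_box from where it was at the start of the episode below 0.03 m and angle between bottle's own z axis and vertical below 0.3 rad); the robot touches nothing.
It fails at once if a microscope part was tipped over (angle between any of objective_long, objective_short, eyepiece_tall, eyepiece_small, condenser's own z axis and vertical above 0.8 rad).
It fails at once if the bottle or the slide box was shoved (over 30 mm) or the bottle knocked over (distance of any of bottle, slide_box from where it was at the start of the episode above 0.03 m or angle between bottle's own z axis and vertical above 0.5 rad).
It also fails if it takes over 102 s, if anything falls off the work surface, if the arm or the gripper's body presses on something with over 40 N, if the wrist force passes 120 N, or if a joint passes its speed limit or range.

## Robot

A 6-joint arm with a two-finger parallel gripper is mounted at the origin on the work surface. World frame = base frame: x ahead of the robot, y to its left, z up, the work surface at z = 0. Lengths are in m, angles in rad, forces in N, time in s.
With the tool pointing down it reaches from about 0.225 to 0.875 m from the base axis. Payload 3.4 kg.
Tool frame: the origin (TCP) lies at the very end of the fingers, on their centre line; the grasp point (between the pads) lies 19 mm behind it; z points along the fingers, x is the direction in which the jaws open and shut, and the axes are right-handed (so a half turn about z gives the same grasp; the last joint's range is limited). The gripper opens to 85 mm and grips with 20 to 120 N. Pads are 22 mm wide; open, the fingers measure 114 mm over their backs; the gripper's body (76 mm by 85 mm) begins 54 mm behind the grasp point. The pads swing forward as they close: fully open they stand 13 mm farther back than shut.
Start: joints at [1.142, 0.276, 1.505, -0, 1.361, -0.121], TCP at [0.174, 0.548, 0.231] pointing down, gripper open.
Joint ranges: [-2.89, 2.89], [-0.75, 2.08], [0.22, 2.7], [-1.18, 4.32], [0.11, 2.71], [-2.7, 2.7]. Speed limits (rad/s): [2.57, 2.57, 3.14, 3.14, 3.14, 3.14].

## Interface

Orientations are given as a unit quaternion [x, y, z, w].
In Python, from bench import observe, get_image, sign_off gives the robot as it stands. The module is installed in compiled form; this text tells all that it offers.
- The arm moves only by the tool carry_out, never from a script. Its argument "plan" is a list that holds one entry, the list of rows, each a list of 5 numbers: the finger opening in m, from 0 to 0.0854, then the shift along the tool's x, y, z in m, then the turn about the tool's z in rad. In form: [[[grip, dx, dy, dz, yaw], ...]]. A call has 1 to 10 rows; each row shifts and turns the commanded pose from where the row before left it, along the tool's axes as they then stand; what a row does not reach is not made up. A row lasts 1/10 s, in which the tool goes at most 50 mm and 8.59 degrees, less where a joint would pass 70% of its speed; a pose out of reach is approached as far as the arm can. A call is refused whole if a number of a shift passes 0.05 or a number of a turn 0.15, either way. A call with a gripper value outside its range is refused whole. The fingers move at their own pace and stop on an object; "force" is the grip in N (left out, the last holds). Time passes only in rows, so rows that do not move let the fingers close. It gives the time, the measured TCP pose, the force and the opening at its end, in the units of the state.
- observe(): the state, without advancing time (a new reading comes with each control period).
- get_image(name): name is "side" or "top"; returns a dict with "color" (480x640x3 uint8, red, green, blue), "vertical_fov" (degrees; the focal length in pixels is half the picture's height over the tangent of half this angle, whatever the lens; pixels are square), "cx", "cy" (the principal point, pixels), "distortion" ([k1, k2, p1, p2, k3] as OpenCV has them; the pictures are not rectified), "rvec" (rotation vector, rad) and "tvec" (3), from world to camera coordinates, as OpenCV has them. Camera axes: x right, y down, z forward; pixel columns grow to the right and rows downward; lengths in m; the calibration is good to about 2 mm. A picture is of the moment at which its call begins. There is no depth.
- sign_off(): hands the job in, once; it reports no verdict.
The state is a dict: "time_s": time; "q": joint angles; "qd": joint speeds; "tau": joint torques, N m; "tool_pos": TCP position; "tool_rot": TCP orientation; "ft_force": force on the tool from outside, world axes, zero at the start; "torque": the same for the moment, N m; "width": finger opening in m.
Only numpy, scipy, OpenCV 4.12 (cv2) and the standard library are available. Lean on these libraries where they do the work, as an engineer would, in place of code of your own. Each camera call takes 0.05 s, during which the arm holds its last target.

## Working session

There is one attempt and no reset: what is moved stays moved. The work goes in short steps, Python scripts to look and compute and a tool call to move; the robot and the scene stay as the last step left them, time stands still between calls to the robot, and variables do not carry over. Pictures are saved under pics/ and viewed, and the job is handed in when it is done.

Besides the shell and the picture viewer there is one more tool, called after "Request:" by a JSON object that holds its "fn" and its "kwargs", one argument or row to a line. carry_out: Moves the arm, as the interface text tells. Its arguments: {"type":"object","properties":{"plan":{"type":"array","items":{"type":"array","items":{"type":"array","items":{"type":"number"}}}},"force":{"type":"number"}},"required":["plan"]}

```bash
mkdir -p pics
python3 - <<'E'
from bench import *
import cv2,numpy as np,pickle
d={}
for n in("top","side"):
    im=get_image(n); d[n]=im; cv2.imwrite(f"pics/{n}0.png",im["color"][:,:,::-1])
    print(n,{k:np.round(v,4).tolist() for k,v in im.items() if k!="color"})
pickle.dump(d,open("d0.pkl","wb"))
print(observe())
E
```

```text
top {'vertical_fov': 52.2426, 'cx': 321.8309, 'cy': 238.9488, 'distortion': [-0.0354, 0.0, 0.0, 0.0, 0.0], 'rvec': [2.1217, -2.1492, 0.2161], 'tvec': [-0.0061, 0.5431, 1.0715]}
side {'vertical_fov': 50.3533, 'cx': 323.5586, 'cy': 231.867, 'distortion': [-0.1184, 0.0, 0.0, 0.0, 0.0], 'rvec': [2.227, -0.0266, 0.0218], 'tvec': [-0.5347, 0.0352, 0.9313]}
{'time_s': 0.1, 'q': array([ 1.14200407e+00,  2.76567361e-01,  1.50597004e+00, -1.11460570e-05,
        1.36068170e+00, -1.20994511e-01]), 'qd': array([ 0.00131995, -0.0009187 , -0.00339701,  0.00055097, -0.00036334,
       -0.00022015]), 'tau': array([ 2.12728184e-03, -4.17701554e+01, -2.46404564e+01, -3.98743587e-04,
        5.87022791e-03, -1.87051782e-06]), 'tool_pos': array([0.17402307, 0.54756972, 0.23052043]), 'tool_rot': array([ 8.07142344e-01,  5.90356312e-01, -7.06873486e-04,  4.02110312e-04]), 'ft_force': array([-0.22489829, -0.50599794,  0.72185173]), 'torque': array([-0.00580256, -0.04433506,  0.00273111]), 'width': 0.08552036447564086}
```

```bash
ls .
```

```text
d0.pkl
pics
```

View pics/top0.png

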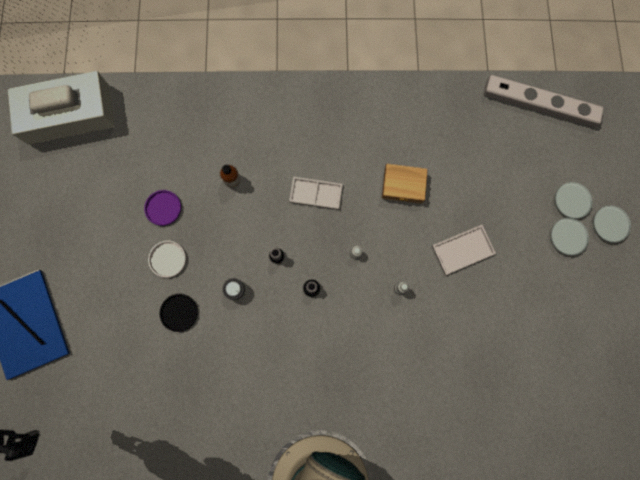

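View pics/side0.png

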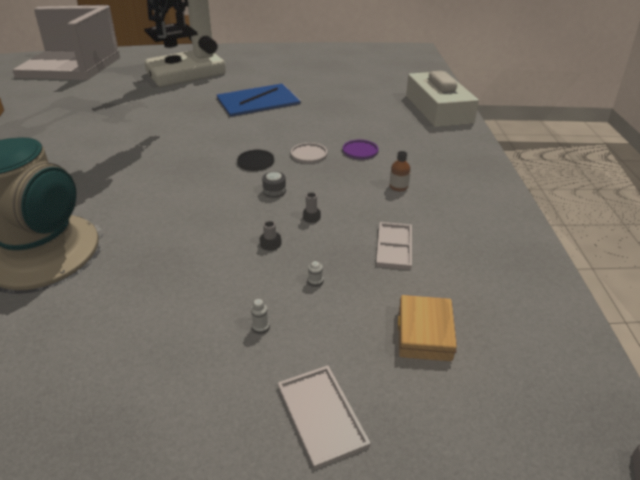

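```bash
cat > h.py <<'E'
import cv2,numpy as np
def cam(im):
    h=im["color"].shape[0]; f=h/2/np.tan(np.radians(im["vertical_fov"])/2)
    K=np.array([[f,0,im["cx"]],[0,f,im["cy"]],[0,0,1.]])
    return K,np.array(im["distortion"],float),np.array(im["rvec"],float),np.array(im["tvec"],float)
def proj(im,P):
    K,D,r,t=cam(im); return cv2.projectPoints(np.array(P,float).reshape(-1,3),r,t,K,D)[0].reshape(-1,2)
def unproj(im,uv,z):
    K,D,r,t=cam(im); R=cv2.Rodrigues(r)[0]
    n=cv2.undistortPoints(np.array(uv,float).reshape(-1,1,2),K,D).reshape(-1,2)
    d=np.c_[n,np.ones(len(n))]@R; c=-R.T@t
    s=(np.asarray(z)-c[2])/d[:,2]; return c+d*np.reshape(s,(-1,1))
def crop(im,u0,v0,w,h,k,fn,overlay=None):
    c=cv2.resize(im["color"][v0:v0+h,u0:u0+w,::-1],None,fx=k,fy=k,interpolation=cv2.INTER_CUBIC)
    for pts,col in overlay or []:
        p=((proj(im,pts)-[u0,v0]+.5)*k).round().astype(int); cv2.polylines(c,[p.reshape(-1,1,2)],True,col,1)
    cv2.imwrite(fn,c)
def circ(x,y,z,r):
    a=np.linspace(0,2*np.pi,60); return np.c_[x+r*np.cos(a),y+r*np.sin(a),0*a+z]
def rect(x,y,z,a,b,yaw):
    c,s=np.cos(yaw),np.sin(yaw); p=np.array([[a,b],[-a,b],[-a,-b],[a,-b]])/2
    return np.c_[x+p[:,0]*c-p[:,1]*s,y+p[:,0]*s+p[:,1]*c,[z]*4]
E
python3 - <<'E'
from h import *; import pickle
d=pickle.load(open("d0.pkl","rb"))
t=d["top"]
crop(t,140,155,200,150,4,"pics/tl.png"); crop(t,320,155,200,150,4,"pics/tr.png")
s=d["side"]
crop(s,230,130,200,150,4,"pics/sl.png");crop(s,240,220,230,160,3,"pics/sr.png")
for n,uv,z in [("cond",(234,289),.04),("tall",(277,256),.054),("small",(312,288),.046),("short",(357,251),.042),("long",(404,286),.058),("dish",(167,259),.01),("rack",(317,193),.01),("tray",(465,249),.01),("bottle",(229,174),.085),("box",(406,182),.034)]:
    print(n,unproj(t,[uv],z).round(3)[0])
E
```

```text
cond [0.432 0.187 0.04 ]
tall [0.504 0.089 0.054]
small [0.431 0.011 0.046]
short [ 0.515 -0.094  0.042]
long [ 0.432 -0.196  0.058]
dish [0.506 0.35  0.01 ]
rack [ 0.663 -0.004  0.01 ]
tray [ 0.522 -0.355  0.01 ]
bottle [0.689 0.196 0.085]
box [ 0.682 -0.216  0.034]
```

View pics/tl.png

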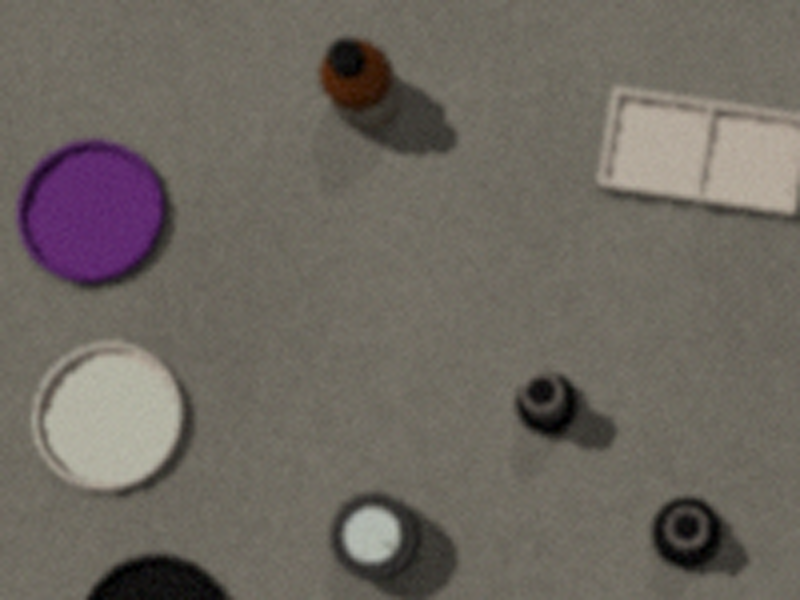

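View pics/tr.png

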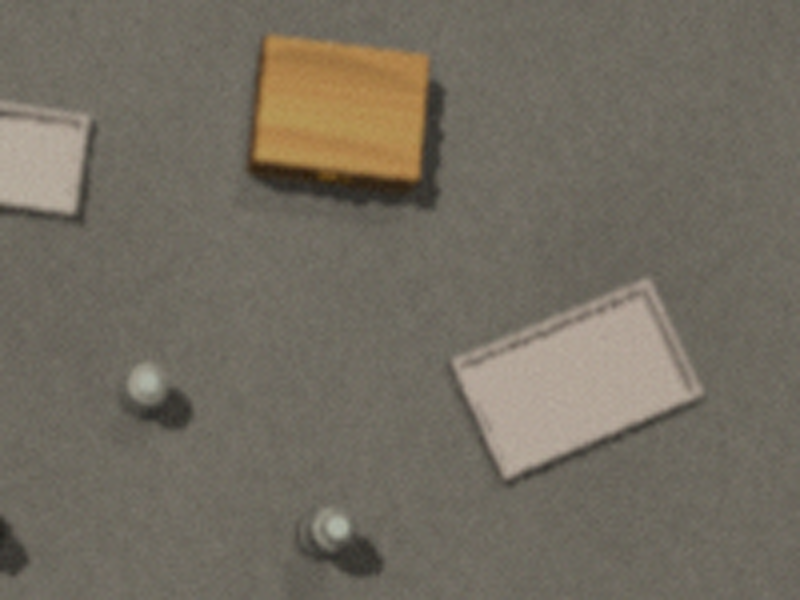

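View pics/sl.png

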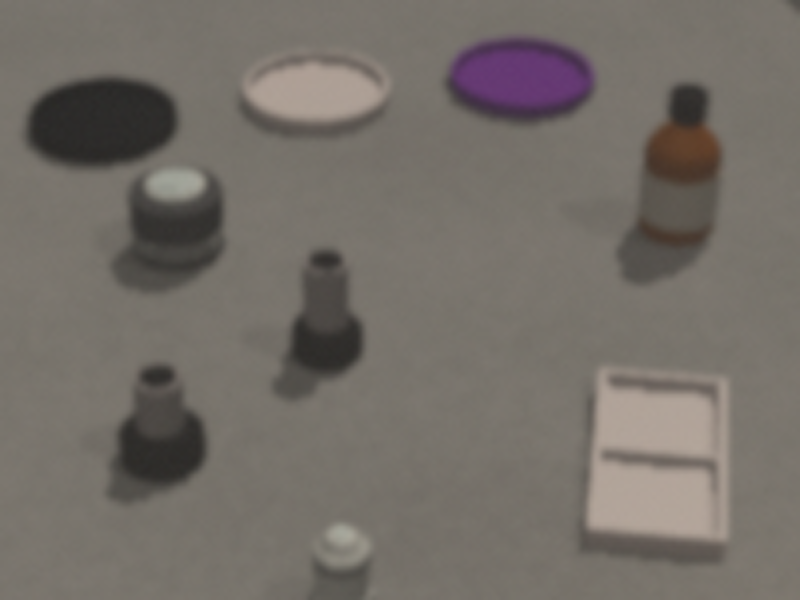

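View pics/sr.png

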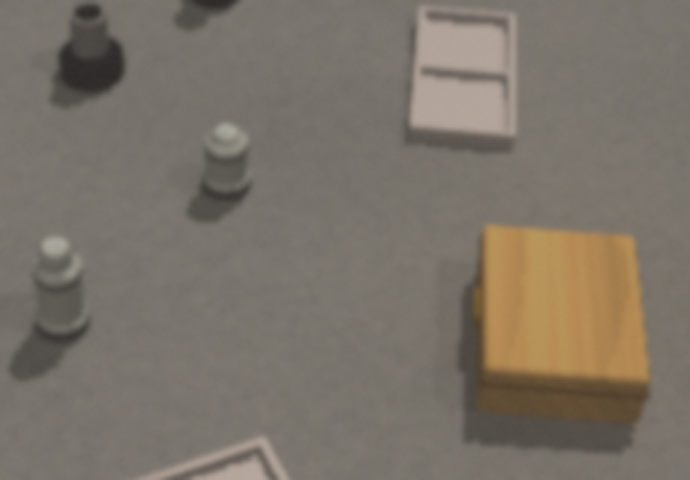

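```bash
cat > fit.py <<'E'
from h import *; import pickle
d=pickle.load(open("d0.pkl","rb")); t=d["top"]; s=d["side"]
T=lambda p,o:np.array(p)/4+np.array(o)-.5
for im in (t,s):
    K,D,r,tt=cam(im); print("cam",(-cv2.Rodrigues(r)[0].T@tt).round(3))
def L(p):return unproj(t,[T(p,(140,155))],0)
pts={"cond":((371,534),.04,(175,184)),"tall":((542,389),.054,(326,259)),"small":((687,527),.046,(158,375)),}
for n,(p,z,q) in pts.items():
    print(n,unproj(t,[T(p,(140,155))],z)[0].round(4),unproj(s,[T(q,(230,130))],z)[0].round(4))
for n,(p,z,q) in {"short":((148,383),.042,(226,131)),"long":((337,528),.058,(56,248))}.items():
    print(n,unproj(t,[T(p,(320,155))],z)[0].round(4),unproj(s,[np.array(q)/3+[240,220]-.33],z)[0].round(4))
print("dish",unproj(t,[T((110,416),(140,155))],.01)[0].round(4),unproj(s,[T((316,89),(230,130))],.01)[0].round(4))
for n,c in {"rack":[(616,88),(599,187),(720+78,216),(720+91,117)],"tray":[(720+651,279),(720+704,395),(720+508,481),(720+452,361)],"box":[(720+265,36),(720+252,170),(720+418,183),(720+430,55)]}.items():
    P=unproj(t,[T(p,(140,155)) for p in c],.034 if n=="box" else .01)[:,:2]; rr=cv2.minAreaRect((P*1000).astype(np.float32)); print(n,P.mean(0).round(4),rr)
    print(P.round(3).tolist())
E
python3 fit.py
```

```text
cam [0.341 0.011 1.152]
cam [ 0.511 -0.73   0.599]
cond [0.434  0.1911 0.04  ] [0.4341 0.1916 0.04  ]
tall [0.5138 0.0936 0.054 ] [0.5128 0.0974 0.054 ]
small [0.4353 0.0123 0.046 ] [0.4358 0.0154 0.046 ]
short [ 0.517  -0.0927  0.042 ] [ 0.5179 -0.0921  0.042 ]
long [ 0.4309 -0.1951  0.058 ] [ 0.4328 -0.1965  0.058 ]
dish [0.5075 0.3505 0.01  ] [0.5083 0.3483 0.01  ]
rack [ 0.6645 -0.0016] ((664.634033203125, -1.635772705078125), (120.8504867553711, 62.78929138183594), 80.89582061767578)
[[0.705, 0.053], [0.643, 0.063], [0.624, -0.056], [0.686, -0.066]]
tray [ 0.5218 -0.3534] ((522.1985473632812, -353.7337646484375), (77.86546325683594, 133.02890014648438), 22.13821029663086)
[[0.582, -0.401], [0.511, -0.428], [0.461, -0.307], [0.533, -0.277]]
box [ 0.6813 -0.2135] ((680.3779296875, -213.6334686279297), (100.32310485839844, 83.74762725830078), 82.77721405029297)
[[0.728, -0.17], [0.645, -0.159], [0.636, -0.257], [0.716, -0.269]]
```

Run:
```python
from h import *; import pickle
d=pickle.load(open("d0.pkl","rb"))
g=(0,255,0);y=(0,255,255)
A=dict(cond=(.434,.1913),tall=(.5133,.0955),small=(.4355,.0138),short=(.5174,-.0924),long=(.4318,-.1958))
S=dict(cond=[(0,.025),(.036,.025),(.04,.016)],tall=[(0,.018),(.019,.018),(.054,.0115)],small=[(0,.0205),(.019,.0205),(.046,.0115)],short=[(0,.0135),(.035,.012),(.042,.0085)],long=[(0,.0135),(.044,.012),(.058,.0085)])
ov=[(circ(*A[n],z,r),g) for n in A for z,r in S[n]]
ov+=[(circ(.508,.3495,.01,.044),y),(rect(.6645,-.0017,.01,.062,.12,np.radians(-9.1)),y),(rect(.522,-.3536,.01,.076,.132,np.radians(22.1)),y)]
crop(d["top"],140,155,200,150,4,"pics/o1.png",ov);crop(d["top"],320,155,200,150,4,"pics/o2.png",ov)
crop(d["side"],230,130,200,150,4,"pics/o3.png",ov);crop(d["side"],240,220,230,160,3,"pics/o4.png",ov)
a=[cv2.imread(f"pics/o{i}.png") for i in(1,2,3)]; b=cv2.resize(cv2.imread("pics/o4.png"),(800,600))
m=np.vstack([np.hstack(a[:2]),np.hstack([a[2],b])]); 
for i,p in enumerate((m[:600,:800],m[:600,800:],m[600:,:800],m[600:,800:])): cv2.imwrite(f"pics/ov{i}.png",p)
```

```text
(no output)
```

View pics/ov0.png

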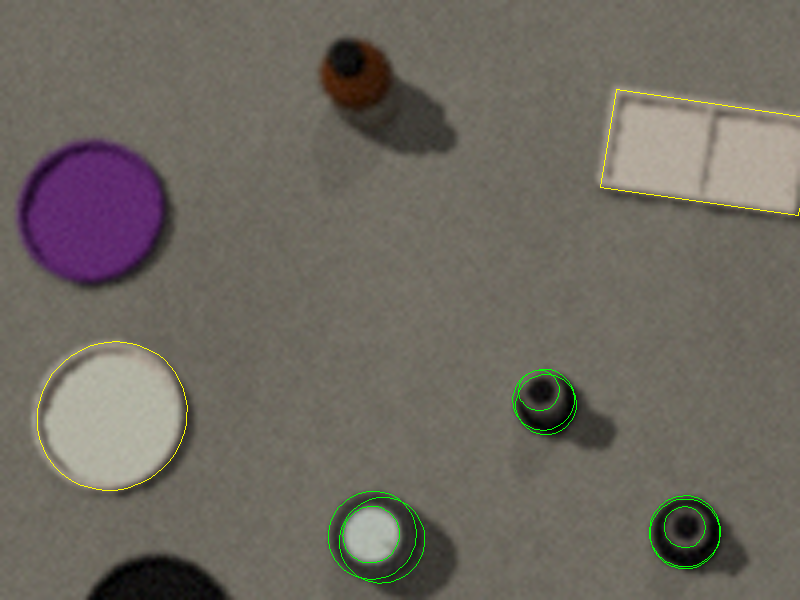

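View pics/ov1.png

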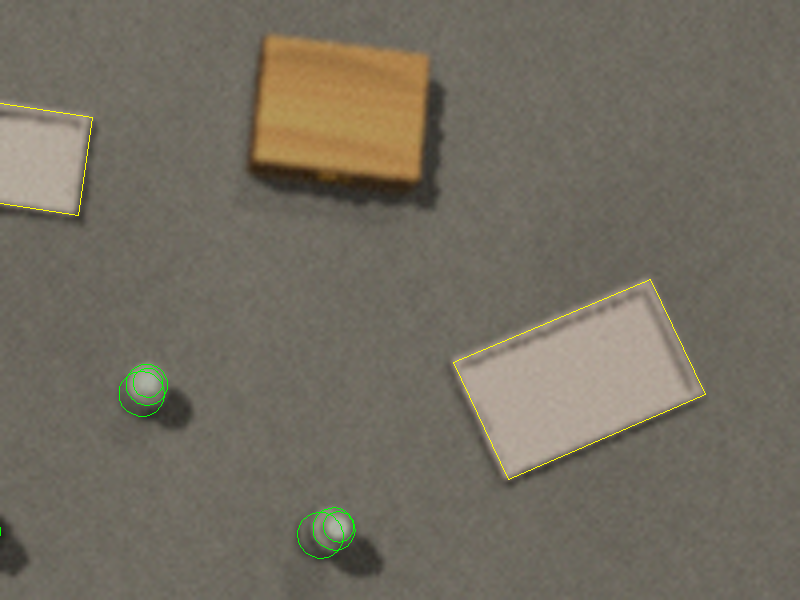

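View pics/ov2.png

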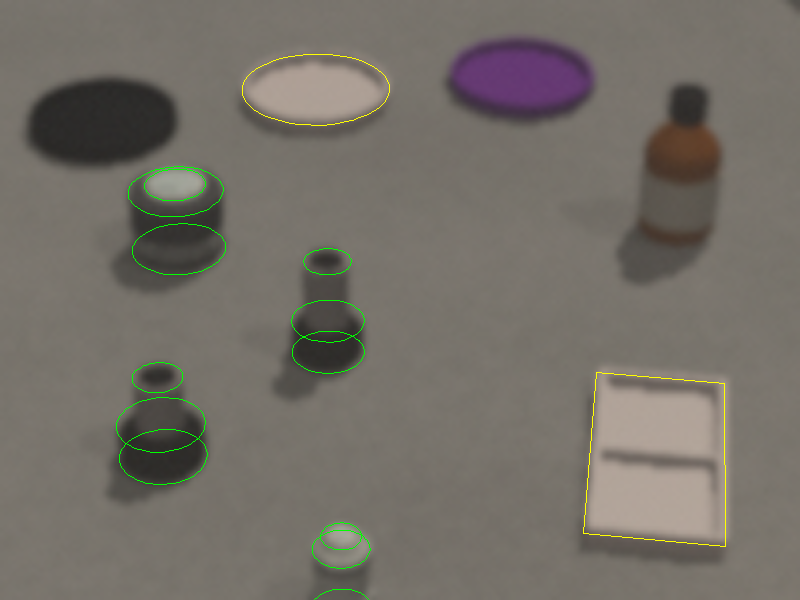

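View pics/ov3.png

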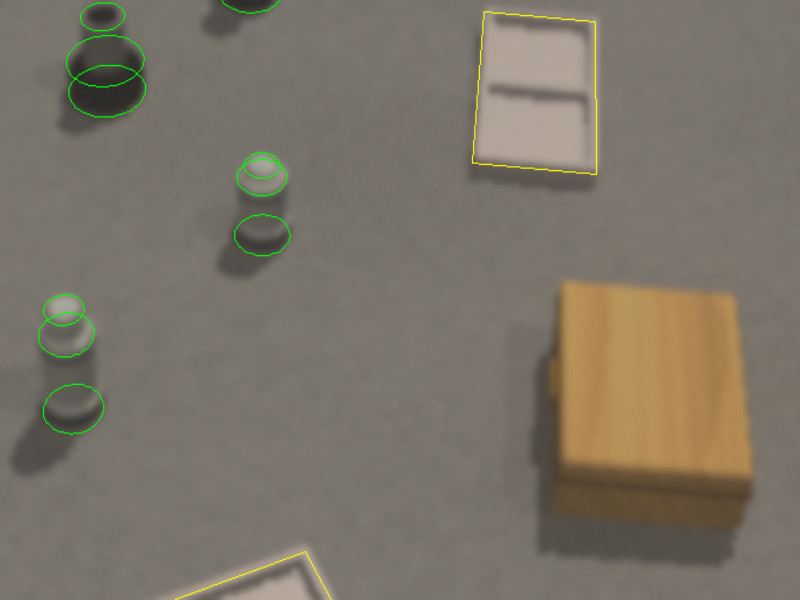

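Request:
{"fn": "carry_out", "kwargs": {
  "plan": [
    [[0.085, 0, 0, 0, 0.1405], [0.085, 0, 0, 0, 0.1405], [0.085, 0, 0, 0, 0.1405], [0.085, 0, 0, 0, 0.1405], [0.085, 0, 0, 0, 0.1405], [0.085, 0, 0, 0, 0.1405], [0.085, 0, 0, 0, 0.1405], [0.085, 0, 0, 0, 0.1405], [0.085, 0, 0, 0, 0.1405], [0.085, 0, 0, 0, 0]]
  ],
  "force": 40
}}

```text
time_s: 1.1
tool_pos: [0.1741, 0.5477, 0.2309]
tool_rot: [1.0, -0.001, -0.0, 0.0]
ft_force: [-0.4, -0.1, -0.4]
width: 0.0846
```

Request:
{"fn": "carry_out", "kwargs": {
  "plan": [
    [[0.085, 0.026, 0.0356, 0.013, 0], [0.085, 0.026, 0.0356, 0.013, 0], [0.085, 0.026, 0.0356, 0.013, 0], [0.085, 0.026, 0.0356, 0.013, 0], [0.085, 0.026, 0.0356, 0.013, 0], [0.085, 0.026, 0.0356, 0.013, 0], [0.085, 0.026, 0.0356, 0.013, 0], [0.085, 0.026, 0.0356, 0.013, 0], [0.085, 0.026, 0.0356, 0.013, 0], [0.085, 0.026, 0.0356, 0.013, 0]]
  ]
}}

```text
time_s: 2.1
tool_pos: [0.4345, 0.19, 0.1008]
tool_rot: [1.0, 0.001, 0.0, -0.0]
ft_force: [0.1, 0.5, -0.8]
width: 0.0851
```

Request:
{"fn": "carry_out", "kwargs": {
  "plan": [
    [[0.085, 0, 0, 0, 0], [0.085, 0, 0, 0, 0]]
  ]
}}

```text
time_s: 2.3
tool_pos: [0.4337, 0.1908, 0.1008]
tool_rot: [1.0, -0.001, -0.001, -0.0]
ft_force: [0.1, 0.1, -0.3]
width: 0.0852
```

Request:
{"fn": "carry_out", "kwargs": {
  "plan": [
    [[0.085, 0, 0, 0.03, 0], [0.085, 0, 0, 0.03, 0], [0.085, 0, 0, 0.025, 0], [0.085, 0, 0, 0.0095, 0], [0.085, 0, 0, 0, 0], [0.03, 0, 0, 0, 0], [0.03, 0, 0, 0, 0], [0.03, 0, 0, 0, 0], [0.03, 0, 0, 0, 0], [0.03, 0, 0, 0, 0]]
  ]
}}

```text
time_s: 3.3
tool_pos: [0.4346, 0.1922, 0.0083]
tool_rot: [1.0, -0.001, 0.001, -0.001]
ft_force: [-1.0, 1.3, 5.6]
width: 0.0488
```

Request:
{"fn": "carry_out", "kwargs": {
  "plan": [
    [[0.03, 0, 0, 0, 0], [0.03, 0, 0, 0, 0], [0.03, 0, 0, 0, 0]]
  ]
}}

```text
time_s: 3.6
tool_pos: [0.4346, 0.1922, 0.0083]
tool_rot: [1.0, -0.001, 0.001, -0.001]
ft_force: [-0.9, 1.1, 6.3]
width: 0.049
```

Run:
```python
from bench import *; from h import *
print(observe()["tool_pos"],observe()["width"])
s=get_image("side"); crop(s,200,100,200,150,4,"pics/s1.png")
```

```text
[0.43464209 0.19215262 0.00828056] 0.048979555905743766
```

View pics/s1.png

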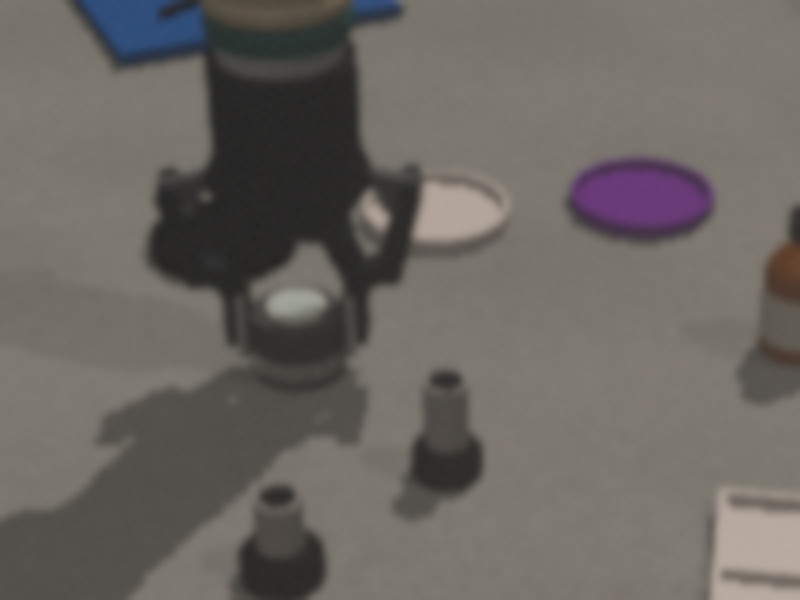

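Request:
{"fn": "carry_out", "kwargs": {
  "plan": [
    [[0.03, 0, 0, -0.01, 0], [0.03, 0, 0, -0.025, 0], [0.03, 0, 0, -0.025, 0], [0.03, 0.0148, -0.0316, 0, 0], [0.03, 0.0148, -0.0316, 0, 0], [0.03, 0.0148, -0.0316, 0, 0], [0.03, 0.0148, -0.0316, 0, 0], [0.03, 0.0148, -0.0316, 0, 0], [0.03, 0, 0, 0, 0], [0.03, 0, 0, 0, 0]]
  ]
}}

```text
time_s: 4.65
tool_pos: [0.5077, 0.3497, 0.067]
tool_rot: [1.0, -0.0, -0.0, 0.0]
ft_force: [-0.7, -0.8, -1.0]
width: 0.0489
```

Run:
```python
from bench import *; from h import *
print(observe()["tool_pos"],observe()["width"])
s=get_image("side"); crop(s,200,80,200,150,4,"pics/s2.png")
```

```text
[0.50767553 0.34972263 0.06703013] 0.048940622420474124
```

View pics/s2.png

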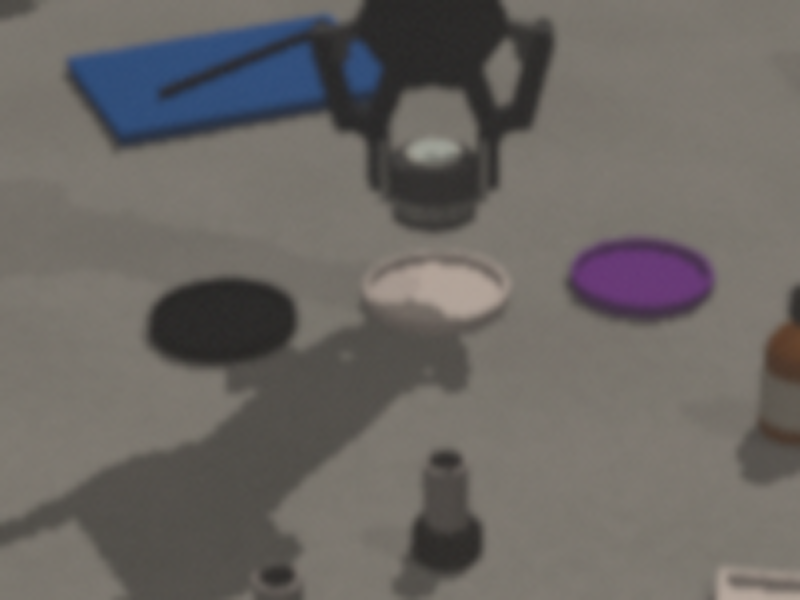

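Request:
{"fn": "carry_out", "kwargs": {
  "plan": [
    [[0.03, 0, 0, 0.025, 0], [0.03, 0, 0, 0.02, 0], [0.03, 0, 0, 0.007, 0], [0.03, 0, 0, 0.002, 0], [0.03, 0, 0, 0, 0], [0.062, 0, 0, 0, 0], [0.062, 0, 0, 0, 0], [0.062, 0, 0, 0, 0], [0.062, 0, 0, -0.02, 0], [0.085, 0, 0, -0.045, 0]]
  ]
}}

```text
time_s: 5.7
tool_pos: [0.5053, 0.3481, 0.0751]
tool_rot: [1.0, -0.001, -0.004, 0.002]
ft_force: [0.7, -0.2, -0.2]
width: 0.0751
```

Run:
```python
from bench import *; from h import *
print(observe()["tool_pos"],observe()["width"])
s=get_image("side"); crop(s,200,80,200,150,4,"pics/s3.png")
```

```text
[0.50529687 0.34810644 0.07511084] 0.07506002855861393
```

View pics/s3.png

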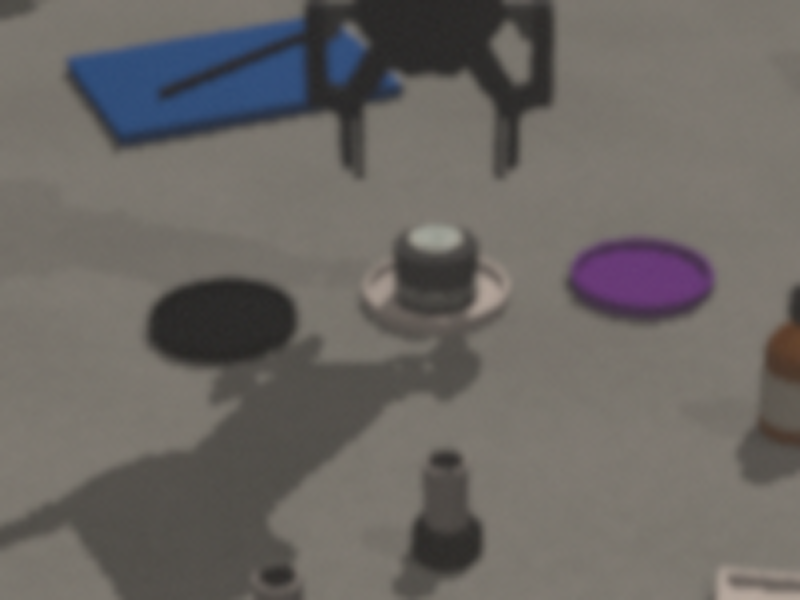

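Request:
{"fn": "carry_out", "kwargs": {
  "plan": [
    [[0.085, 0, 0, -0.03, 0], [0.085, 0.001, 0.0425, 0, 0], [0.085, 0.001, 0.0425, 0, 0], [0.085, 0.001, 0.0425, 0, 0], [0.085, 0.001, 0.0425, 0, 0], [0.085, 0.001, 0.0425, 0, 0], [0.085, 0.0005, 0.041, 0, 0], [0.085, 0, 0, 0, 0], [0.085, 0, 0, 0, 0]]
  ]
}}

```text
time_s: 6.65
tool_pos: [0.5135, 0.0954, 0.1083]
tool_rot: [1.0, -0.002, 0.001, -0.0]
ft_force: [-0.6, 0.8, -0.7]
width: 0.0848
```

Down to 0.021 on the tube, then close.

Request:
{"fn": "carry_out", "kwargs": {
  "plan": [
    [[0.085, 0, 0, 0.03, 0], [0.085, 0, 0, 0.03, 0], [0.085, 0, 0, 0.02, 0], [0.085, 0, 0, 0.007, 0], [0.01, 0, 0, 0, 0], [0.01, 0, 0, 0, 0], [0.01, 0, 0, 0, 0], [0.01, 0, 0, 0, 0], [0.01, 0, 0, 0, 0], [0.01, 0, 0, 0, 0]]
  ]
}}

```text
time_s: 7.65
tool_pos: [0.5138, 0.0961, 0.0219]
tool_rot: [1.0, -0.001, 0.001, -0.0]
ft_force: [-0.4, 0.5, 6.8]
width: 0.0223
```

Request:
{"fn": "carry_out", "kwargs": {
  "plan": [
    [[0.01, 0, 0, 0, 0], [0.01, 0, 0, 0, 0], [0.01, 0, 0, 0, 0]]
  ]
}}

```text
time_s: 7.95
tool_pos: [0.5138, 0.0961, 0.0219]
tool_rot: [1.0, -0.001, 0.001, -0.0]
ft_force: [0.1, 1.2, 5.8]
width: 0.0219
```

Run:
```python
from bench import *; from h import *
print(observe()["tool_pos"],observe()["width"])
s=get_image("side"); crop(s,230,110,200,150,4,"pics/s4.png")
```

```text
[0.51383026 0.09613476 0.02188943] 0.02186760548798577
```

View pics/s4.png

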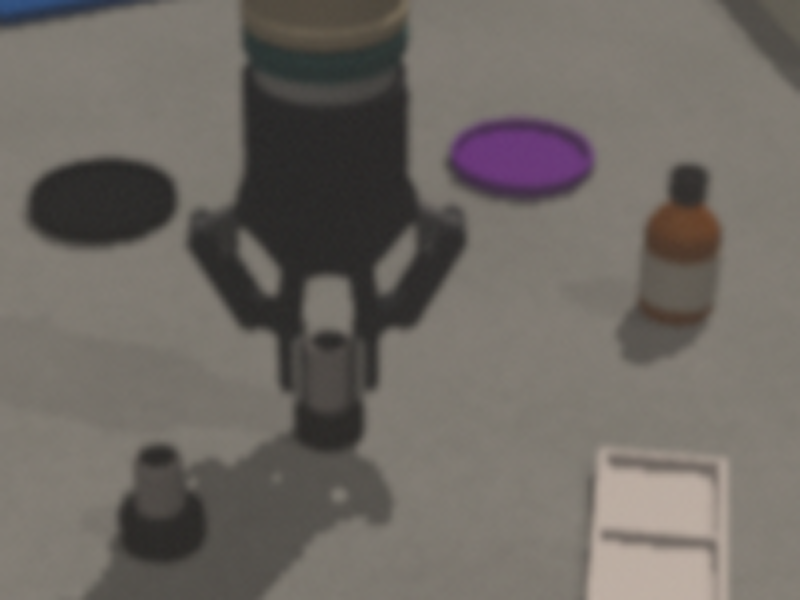

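Request:
{"fn": "carry_out", "kwargs": {
  "plan": [
    [[0.01, 0, 0, -0.015, 0], [0.01, 0, 0, -0.03, 0], [0.01, 0, 0, -0.035, 0], [0.01, 0.0016, 0.02, 0, 0], [0.01, 0.0016, 0.04, 0, 0], [0.01, 0.0016, 0.04, 0, 0], [0.01, 0.0016, 0.04, 0, 0], [0.01, 0.0016, 0.04, 0, 0], [0.01, 0.0016, 0.04, 0, 0], [0.01, 0.0016, 0.04, 0, 0]]
  ]
}}

```text
time_s: 9.0
tool_pos: [0.5235, -0.1657, 0.1007]
tool_rot: [1.0, -0.001, -0.0, -0.0]
ft_force: [0.8, -0.1, -0.9]
width: 0.0222
```

Request:
{"fn": "carry_out", "kwargs": {
  "plan": [
    [[0.01, 0.0016, 0.04, 0, 0], [0.01, 0.0016, 0.04, 0, 0], [0.01, 0.0016, 0.04, 0, 0], [0.01, 0.0016, 0.04, 0, 0], [0.01, 0.0019, 0.035, 0, 0], [0.01, 0, 0.0225, 0, 0], [0.01, 0, 0, 0, 0], [0.01, 0, 0, 0, 0]]
  ]
}}

```text
time_s: 9.8
tool_pos: [0.5312, -0.3813, 0.1001]
tool_rot: [1.0, -0.001, -0.0, -0.001]
ft_force: [-0.6, 0.4, -0.5]
width: 0.022
```

Run:
```python
from bench import *; from h import *
print(observe()["tool_pos"],observe()["width"])
s=get_image("side"); crop(s,200,270,260,200,3,"pics/s5.png")
```

```text
[ 0.53115762 -0.38134433  0.10013554] 0.022005360655657995
```

View pics/s5.png

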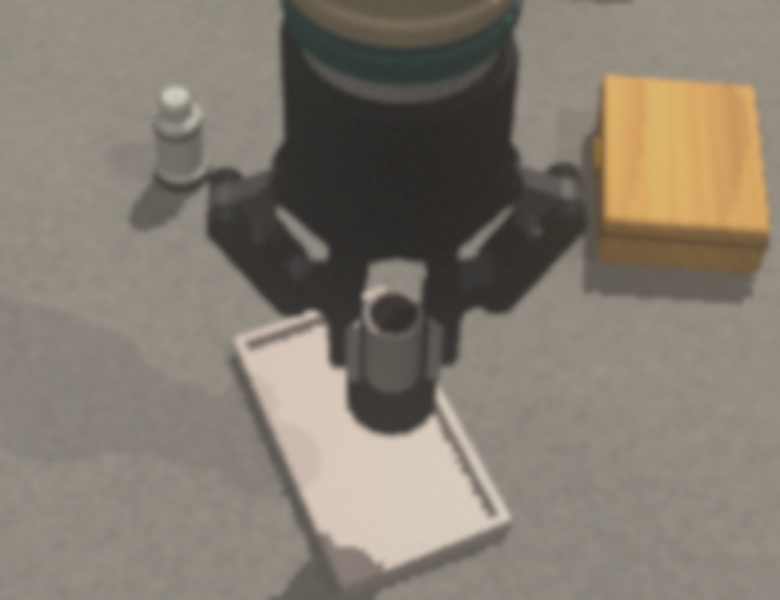

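Request:
{"fn": "carry_out", "kwargs": {
  "plan": [
    [[0.01, 0.002, 0, 0.03, 0], [0.01, 0, 0, 0.03, 0], [0.01, 0, 0, 0.011, 0], [0.01, 0, 0, 0.0025, 0], [0.01, 0, 0, 0, 0], [0.034, 0, 0, 0, 0], [0.034, 0, 0, 0, 0], [0.034, 0, 0, 0, 0], [0.034, 0, 0, -0.03, 0], [0.06, 0, 0, -0.045, 0]]
  ]
}}

```text
time_s: 10.85
tool_pos: [0.5321, -0.3801, 0.1004]
tool_rot: [1.0, -0.001, -0.002, -0.002]
ft_force: [0.9, -1.1, -0.1]
width: 0.0472
```

Run:
```python
from bench import *; from h import *
print(observe()["tool_pos"],observe()["width"])
s=get_image("side"); crop(s,200,270,260,200,3,"pics/s6.png")
```

```text
[ 0.53205791 -0.38014503  0.10040598] 0.04720213636470986
```

View pics/s6.png

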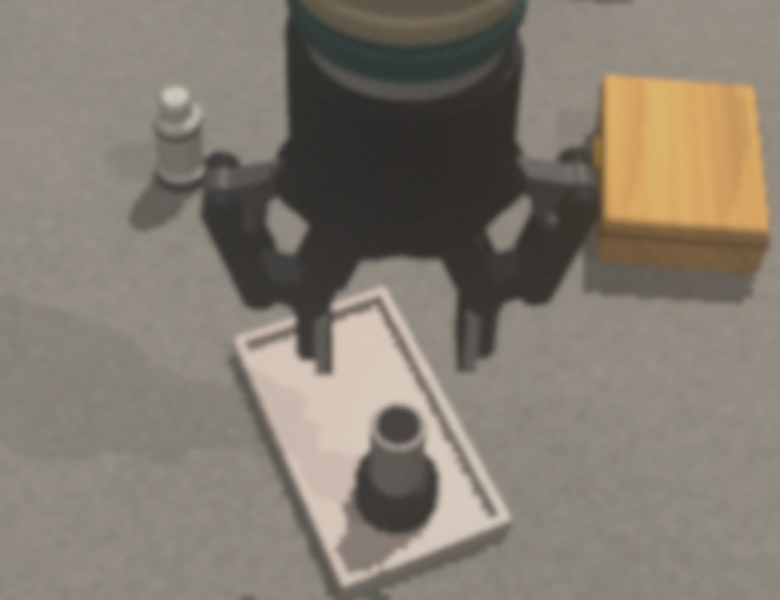

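Request:
{"fn": "carry_out", "kwargs": {
  "plan": [
    [[0.085, -0.0203, -0.037, 0, 0], [0.085, -0.0203, -0.037, 0, 0], [0.085, -0.0203, -0.037, 0, 0], [0.085, -0.0203, -0.037, 0, 0], [0.085, -0.0202, -0.037, 0, 0], [0.085, 0, 0, 0, 0], [0.085, 0, 0, 0, 0]]
  ]
}}

```text
time_s: 11.6
tool_pos: [0.4329, -0.1961, 0.1031]
tool_rot: [1.0, -0.0, 0.001, 0.001]
ft_force: [1.2, 0.2, -0.3]
width: 0.0851
```

Request:
{"fn": "carry_out", "kwargs": {
  "plan": [
    [[0.085, -0.001, 0, 0.03, 0], [0.085, 0, 0, 0.03, 0], [0.085, 0, 0, 0.022, 0], [0.085, 0, 0, 0.009, 0], [0.01, 0, 0, 0, 0], [0.01, 0, 0, 0, 0], [0.01, 0, 0, 0, 0], [0.01, 0, 0, 0, 0], [0.01, 0, 0, 0, 0], [0.01, 0, 0, 0, 0]]
  ]
}}

```text
time_s: 12.6
tool_pos: [0.4324, -0.1968, 0.0123]
tool_rot: [1.0, -0.001, 0.001, 0.001]
ft_force: [-0.5, -0.5, 5.9]
width: 0.023
```

Request:
{"fn": "carry_out", "kwargs": {
  "plan": [
    [[0.01, 0, 0, 0, 0], [0.01, 0, 0, 0, 0], [0.01, 0, 0, 0, 0]]
  ]
}}

```text
time_s: 12.9
tool_pos: [0.4324, -0.1969, 0.0123]
tool_rot: [1.0, -0.001, 0.001, 0.001]
ft_force: [-0.2, -0.4, 5.7]
width: 0.023
```

Run:
```python
from bench import *; from h import *
print(observe()["tool_pos"],observe()["width"])
s=get_image("side"); crop(s,180,230,200,150,4,"pics/s7.png")
```

```text
[ 0.43241665 -0.19686719  0.01233246] 0.022957748222670205
```

View pics/s7.png

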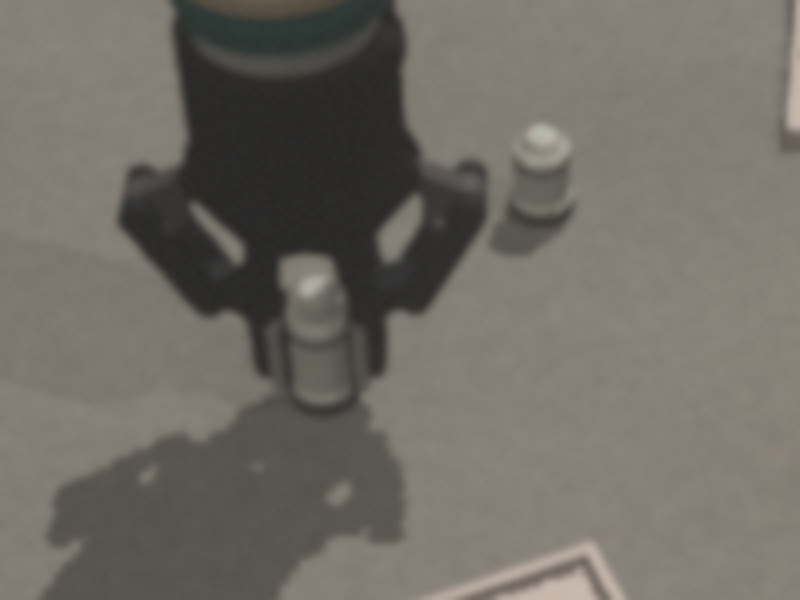

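Request:
{"fn": "carry_out", "kwargs": {
  "plan": [
    [[0.01, 0, 0, -0.015, 0], [0.01, 0, 0, -0.03, 0], [0.01, 0, 0, -0.035, 0], [0.01, 0.012, -0.0113, 0, 0], [0.01, 0.025, -0.0235, 0, 0], [0.01, 0.025, -0.0235, 0, 0], [0.01, 0.025, -0.0235, 0, 0], [0.01, 0.025, -0.0235, 0, 0], [0.01, 0.025, -0.0235, 0, 0], [0.01, 0.025, -0.0235, 0, 0]]
  ]
}}

```text
time_s: 13.95
tool_pos: [0.5945, -0.0431, 0.0911]
tool_rot: [1.0, -0.001, -0.0, -0.0]
ft_force: [0.0, 0.2, -1.7]
width: 0.0229
```

Request:
{"fn": "carry_out", "kwargs": {
  "plan": [
    [[0.01, 0.025, -0.0235, 0, 0], [0.01, 0.025, -0.0235, 0, 0], [0.01, 0.017, -0.016, 0, 0], [0.01, 0.0078, -0.008, 0, 0], [0.01, 0, 0, 0, 0], [0.01, 0, 0, 0, 0]]
  ]
}}

```text
time_s: 14.55
tool_pos: [0.6676, 0.026, 0.0909]
tool_rot: [1.0, -0.001, -0.001, 0.0]
ft_force: [0.2, -0.7, -1.5]
width: 0.0228
```

Run:
```python
from bench import *; from h import *
print(observe()["tool_pos"],observe()["width"])
s=get_image("side"); crop(s,290,140,200,150,4,"pics/s8.png")
```

```text
[0.66756733 0.02599122 0.09088796] 0.022775692699872674
```

View pics/s8.png

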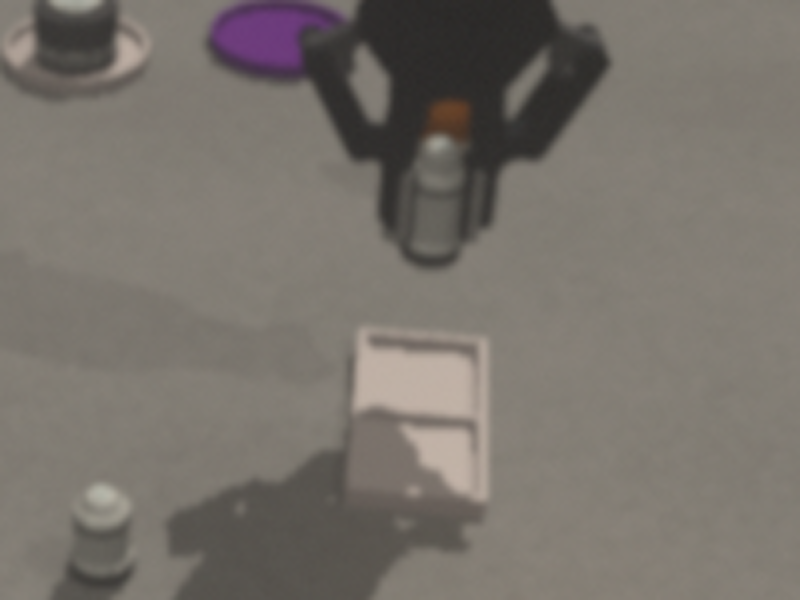

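Request:
{"fn": "carry_out", "kwargs": {
  "plan": [
    [[0.01, 0.001, -0.0005, 0.03, 0], [0.01, 0, 0, 0.03, 0], [0.01, 0, 0, 0.011, 0], [0.01, 0, 0, 0.003, 0], [0.01, 0, 0, 0, 0], [0.036, 0, 0, 0, 0], [0.036, 0, 0, 0, 0], [0.036, 0, 0, 0, 0], [0.036, 0, 0, -0.03, 0], [0.06, 0, 0, -0.045, 0]]
  ]
}}

```text
time_s: 15.6
tool_pos: [0.6676, 0.0272, 0.0904]
tool_rot: [1.0, -0.001, -0.003, -0.0]
ft_force: [0.9, 0.2, 0.3]
width: 0.0492
```

Run:
```python
from bench import *; from h import *
print(observe()["tool_pos"],observe()["width"])
s=get_image("side"); crop(s,290,140,200,150,4,"pics/s9.png")
```

```text
[0.6676126  0.02724724 0.09039939] 0.049236708643964185
```

View pics/s9.png

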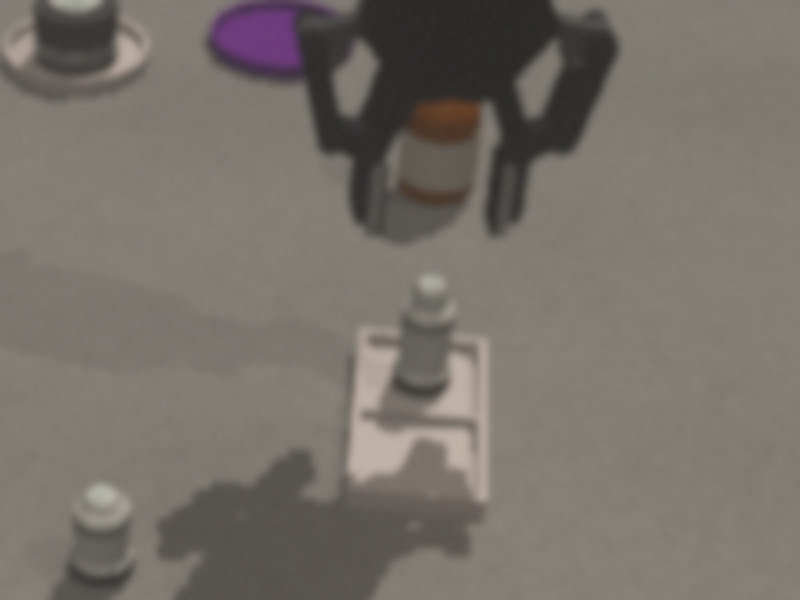

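Request:
{"fn": "carry_out", "kwargs": {
  "plan": [
    [[0.06, -0.0303, 0.0239, 0, 0], [0.085, -0.0303, 0.0239, 0, 0], [0.085, -0.0303, 0.0239, 0, 0], [0.085, -0.0303, 0.0239, 0, 0], [0.085, -0.0303, 0.0239, 0, 0], [0.085, 0, 0, 0, 0], [0.085, 0, 0, 0, 0]]
  ]
}}

```text
time_s: 16.35
tool_pos: [0.5186, -0.0927, 0.0931]
tool_rot: [1.0, -0.002, 0.001, 0.0]
ft_force: [0.3, 0.1, 0.4]
width: 0.0847
```

Request:
{"fn": "carry_out", "kwargs": {
  "plan": [
    [[0.085, -0.001, 0, 0.03, 0], [0.085, 0, 0, 0.03, 0], [0.085, 0, 0, 0.016, 0], [0.085, 0, 0, 0.0075, 0], [0.01, 0, 0, 0, 0], [0.01, 0, 0, 0, 0], [0.01, 0, 0, 0, 0], [0.01, 0, 0, 0, 0], [0.01, 0, 0, 0, 0], [0.01, 0, 0, 0, 0]]
  ]
}}

```text
time_s: 17.35
tool_pos: [0.5179, -0.0923, 0.0098]
tool_rot: [1.0, -0.001, 0.001, 0.0]
ft_force: [-0.6, 1.0, 5.5]
width: 0.023
```

Request:
{"fn": "carry_out", "kwargs": {
  "plan": [
    [[0.01, 0, 0, 0, 0], [0.01, 0, 0, 0, 0], [0.01, 0, 0, 0, 0]]
  ]
}}

```text
time_s: 17.65
tool_pos: [0.518, -0.0924, 0.0098]
tool_rot: [1.0, -0.001, 0.001, 0.0]
ft_force: [1.0, 0.7, 5.7]
width: 0.023
```

Run:
```python
from bench import *; from h import *
print(observe()["tool_pos"],observe()["width"])
s=get_image("side"); crop(s,230,180,200,150,4,"pics/s10.png")
```

```text
[ 0.51795442 -0.09237825  0.00979538] 0.022994747613091327
```

View pics/s10.png

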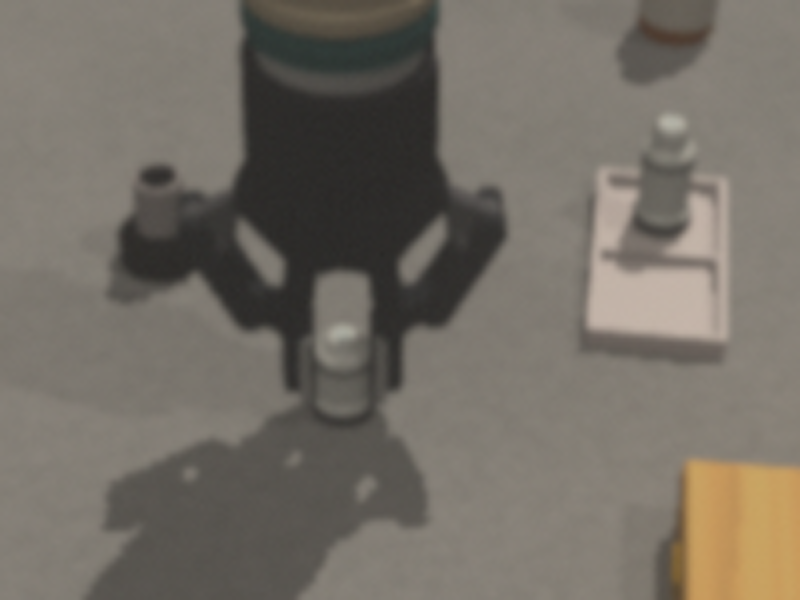

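Request:
{"fn": "carry_out", "kwargs": {
  "plan": [
    [[0.01, 0, 0, -0.015, 0], [0.01, 0, 0, -0.03, 0], [0.01, 0, 0, -0.035, 0], [0.01, 0.0143, -0.006, 0, 0], [0.01, 0.0285, -0.0122, 0, 0], [0.01, 0.0285, -0.0122, 0, 0], [0.01, 0.0285, -0.0122, 0, 0], [0.01, 0.0285, -0.0122, 0, 0], [0.01, 0.0142, -0.0062, 0, 0], [0.01, 0, 0, 0, 0]]
  ]
}}

```text
time_s: 18.7
tool_pos: [0.6616, -0.0303, 0.0874]
tool_rot: [1.0, -0.0, 0.0, -0.0]
ft_force: [-0.4, 0.4, -0.2]
width: 0.0225
```

Request:
{"fn": "carry_out", "kwargs": {
  "plan": [
    [[0.01, 0, 0, 0, 0]]
  ]
}}

```text
time_s: 18.8
tool_pos: [0.6587, -0.0312, 0.0876]
tool_rot: [1.0, -0.0, -0.001, -0.0]
ft_force: [-0.7, 0.2, -1.3]
width: 0.023
```

Request:
{"fn": "carry_out", "kwargs": {
  "plan": [
    [[0.01, 0, 0, 0.03, 0], [0.01, 0, 0, 0.03, 0], [0.01, 0, 0, 0.01, 0], [0.01, 0, 0, 0.003, 0], [0.01, 0, 0, 0, 0], [0.034, 0, 0, 0, 0], [0.034, 0, 0, 0, 0], [0.034, 0, 0, 0, 0], [0.034, 0, 0, -0.03, 0], [0.06, 0, 0, -0.045, 0]]
  ]
}}

```text
time_s: 19.8
tool_pos: [0.6575, -0.0311, 0.0891]
tool_rot: [1.0, -0.001, -0.003, -0.001]
ft_force: [0.5, -0.3, 0.2]
width: 0.0475
```

Run:
```python
from bench import *; from h import *
print(observe()["tool_pos"],observe()["width"])
s=get_image("side"); crop(s,290,140,200,150,4,"pics/s11.png")
```

```text
[ 0.65752846 -0.03106703  0.08905402] 0.047478754671531245
```

View pics/s11.png

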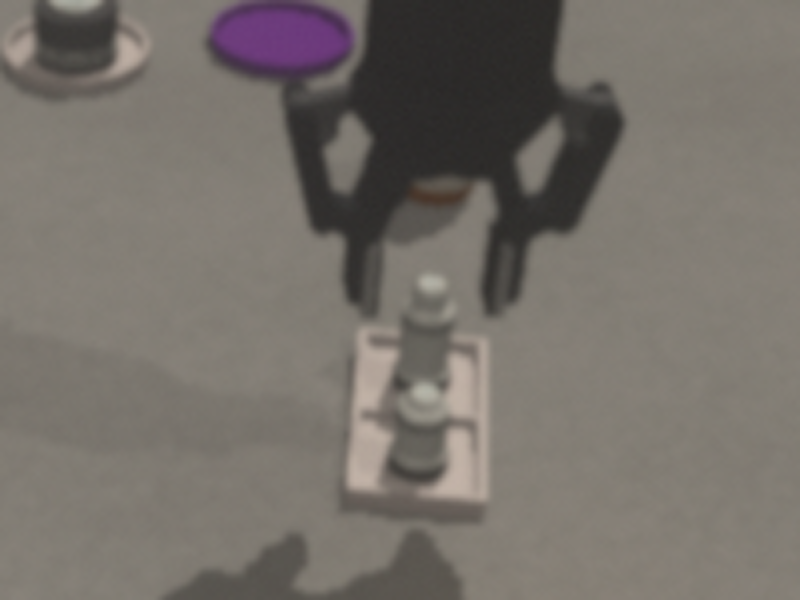

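Request:
{"fn": "carry_out", "kwargs": {
  "plan": [
    [[0.085, -0.0372, -0.0075, 0, 0], [0.085, -0.0372, -0.0075, 0, 0], [0.085, -0.0372, -0.0075, 0, 0], [0.085, -0.0372, -0.0075, 0, 0], [0.085, -0.0372, -0.0075, 0, 0], [0.085, -0.0372, -0.0075, 0, 0], [0.085, 0, 0, 0, 0], [0.085, 0, 0, 0, 0]]
  ]
}}

```text
time_s: 20.65
tool_pos: [0.4367, 0.014, 0.0916]
tool_rot: [1.0, -0.001, 0.001, 0.0]
ft_force: [1.0, 0.4, -0.1]
width: 0.0853
```

Request:
{"fn": "carry_out", "kwargs": {
  "plan": [
    [[0.085, -0.001, 0, 0.03, 0], [0.085, 0, 0, 0.025, 0], [0.085, 0, 0, 0.012, 0], [0.085, 0, 0, 0.003, 0], [0.01, 0, 0, 0, 0], [0.01, 0, 0, 0, 0], [0.01, 0, 0, 0, 0], [0.01, 0, 0, 0, 0], [0.01, 0, 0, 0, 0], [0.01, 0, 0, 0, 0]]
  ]
}}

```text
time_s: 21.65
tool_pos: [0.4363, 0.0139, 0.0215]
tool_rot: [1.0, -0.001, 0.001, 0.0]
ft_force: [-0.9, 0.5, 5.7]
width: 0.0217
```

Request:
{"fn": "carry_out", "kwargs": {
  "plan": [
    [[0.01, 0, 0, 0, 0], [0.01, 0, 0, 0, 0], [0.01, 0, 0, 0, 0]]
  ]
}}

```text
time_s: 21.95
tool_pos: [0.4363, 0.0139, 0.0215]
tool_rot: [1.0, -0.001, 0.001, 0.0]
ft_force: [-0.8, -0.7, 6.4]
width: 0.0214
```

Run:
```python
from bench import *; from h import *
print(observe()["tool_pos"],observe()["width"])
s=get_image("side"); crop(s,200,140,200,150,4,"pics/s12.png")
```

```text
[0.43626646 0.0138566  0.02151742] 0.021404000287358307
```

View pics/s12.png

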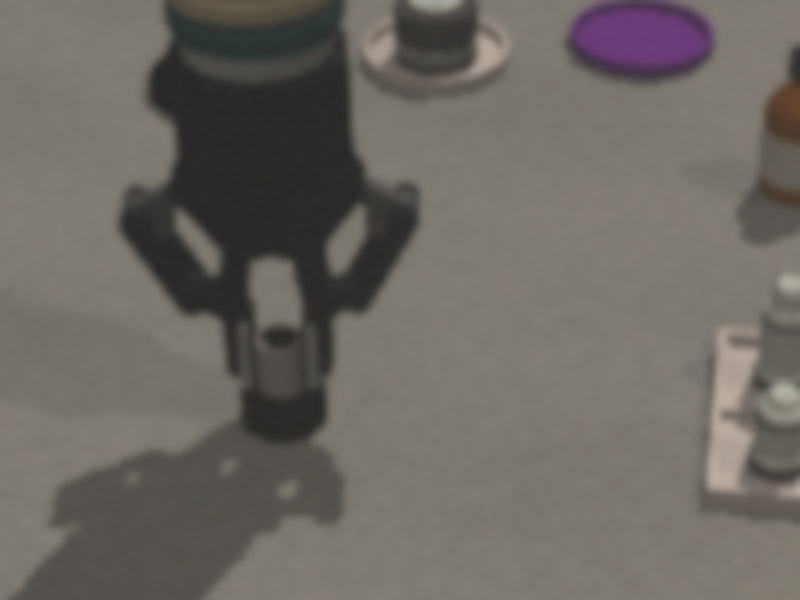

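Request:
{"fn": "carry_out", "kwargs": {
  "plan": [
    [[0.01, 0, 0, -0.015, 0], [0.01, 0, 0, -0.03, 0], [0.01, 0, 0, -0.035, 0], [0.01, 0.005, 0.02, 0, 0], [0.01, 0.008, 0.037, 0, 0], [0.01, 0.008, 0.037, 0, 0], [0.01, 0.008, 0.037, 0, 0], [0.01, 0.008, 0.037, 0, 0], [0.01, 0.008, 0.037, 0, 0], [0.01, 0.008, 0.037, 0, 0]]
  ]
}}

```text
time_s: 23.0
tool_pos: [0.4881, -0.2296, 0.1006]
tool_rot: [1.0, -0.001, -0.0, -0.0]
ft_force: [0.7, 0.2, -0.3]
width: 0.0219
```

Request:
{"fn": "carry_out", "kwargs": {
  "plan": [
    [[0.01, 0.008, 0.037, 0, 0], [0.01, 0.008, 0.035, 0, 0], [0.01, 0.006, 0.025, 0, 0], [0.01, 0, 0, 0, 0], [0.01, 0, 0, 0, 0]]
  ]
}}

```text
time_s: 23.5
tool_pos: [0.5095, -0.325, 0.1001]
tool_rot: [1.0, -0.001, -0.001, -0.001]
ft_force: [-0.3, -0.0, -0.3]
width: 0.0215
```

Run:
```python
from bench import *; from h import *
print(observe()["tool_pos"],observe()["width"])
s=get_image("side"); crop(s,200,270,260,200,3,"pics/s13.png")
```

```text
[ 0.50951054 -0.32499295  0.10009931] 0.021488683671430097
```

View pics/s13.png

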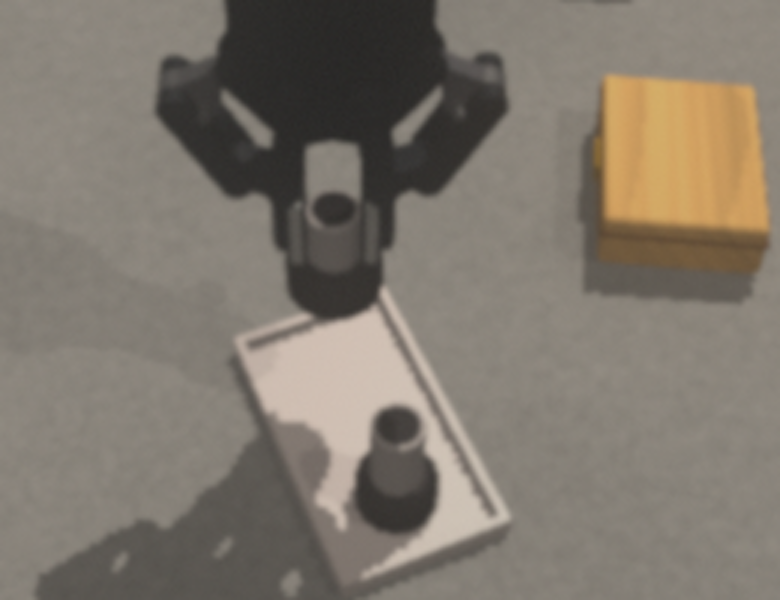

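Request:
{"fn": "carry_out", "kwargs": {
  "plan": [
    [[0.01, 0.001, 0, 0.03, 0], [0.01, 0, 0, 0.03, 0], [0.01, 0, 0, 0.011, 0], [0.01, 0, 0, 0.0025, 0], [0.01, 0, 0, 0, 0], [0.034, 0, 0, 0, 0], [0.034, 0, 0, 0, 0], [0.034, 0, 0, 0, 0], [0.034, 0, 0, -0.03, 0], [0.06, 0, 0, -0.045, 0]]
  ]
}}

```text
time_s: 24.55
tool_pos: [0.5093, -0.3239, 0.1008]
tool_rot: [1.0, -0.001, -0.002, -0.002]
ft_force: [0.4, -0.4, -0.5]
width: 0.0471
```

Request:
{"fn": "carry_out", "kwargs": {
  "plan": [
    [[0.06, 0, 0, -0.04, 0], [0.06, -0.03, -0.02, -0.02, 0], [0.06, -0.035, -0.025, 0, 0], [0.06, -0.035, -0.025, 0, 0], [0.06, -0.035, -0.025, 0, 0], [0.06, -0.035, -0.025, 0, 0], [0.06, 0, 0, 0, 0], [0.06, 0, 0, 0, 0]]
  ]
}}

```text
time_s: 25.35
tool_pos: [0.3411, -0.2049, 0.1631]
tool_rot: [1.0, -0.001, 0.001, 0.001]
ft_force: [0.7, -0.5, 0.8]
width: 0.06
```

Run:
```python
from bench import *; from h import *
g=(0,255,0);y=(0,255,255)
print(observe()["tool_pos"],observe()["ft_force"],observe()["width"])
ov=[(circ(.508,.3495,.01,.044),y),(rect(.6645,-.0017,.01,.062,.12,np.radians(-9.1)),y),(rect(.522,-.3536,.01,.076,.132,np.radians(22.1)),y)]
C=lambda p,*s:[(circ(*p,z+.004,r),g) for z,r in s]
ov+=C((.508,.3495),(0,.025),(.04,.016))+C((.533,-.381),(0,.018),(.054,.0115))+C((.511,-.325),(0,.0205),(.046,.0115))+C((.669,.027),(0,.0135),(.058,.0085))+C((.659,-.031),(0,.0135),(.042,.0085))
s=get_image("side"); crop(s,240,120,260,190,3,"pics/f1.png",ov);crop(s,240,290,260,190,3,"pics/f2.png",ov)
t=get_image("top");crop(t,140,155,200,150,4,"pics/f3.png",ov);crop(t,320,155,200,150,4,"pics/f4.png",ov)
```

```text
[ 0.34114644 -0.20486197  0.1631143 ] [ 0.6621574  -0.46375129  0.76729306] 0.060026825678998794
```

View pics/f1.png

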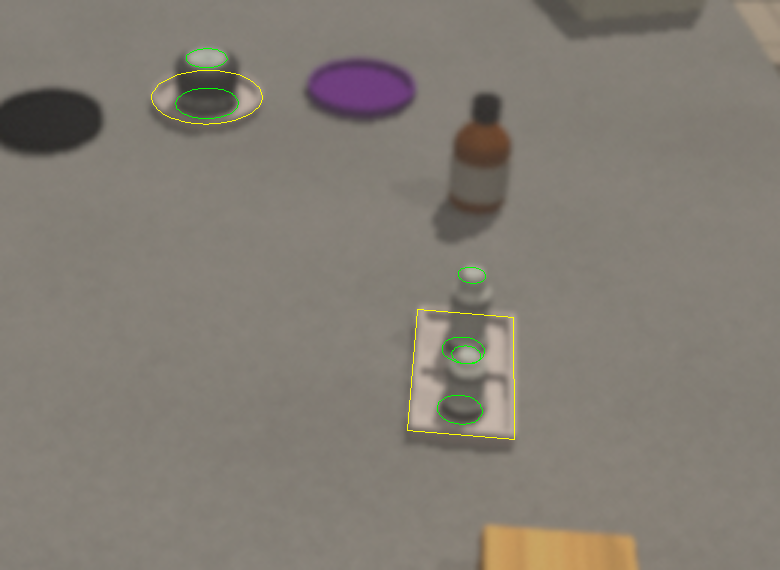

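View pics/f2.png

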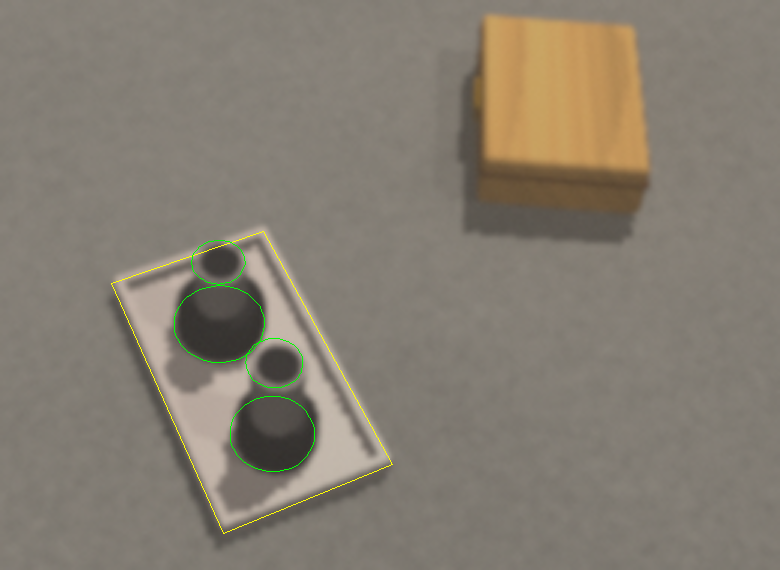

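View pics/f3.png

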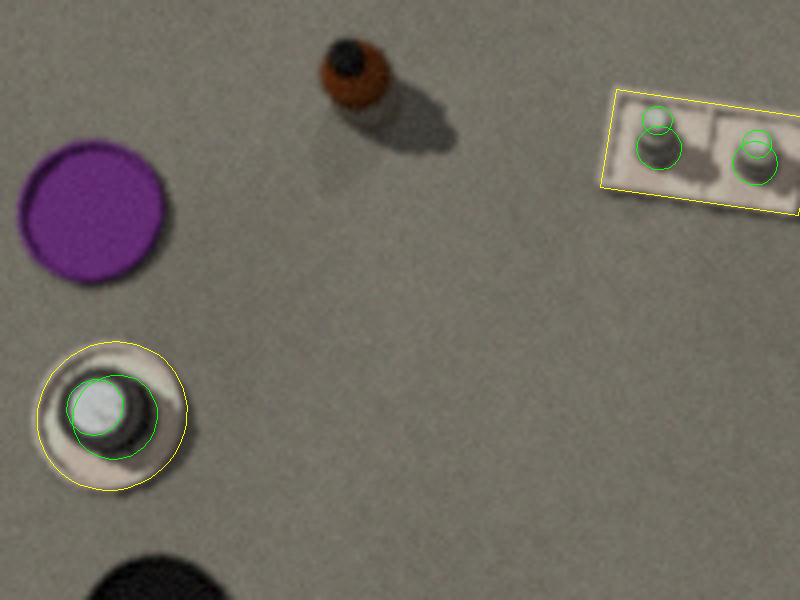

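View pics/f4.png

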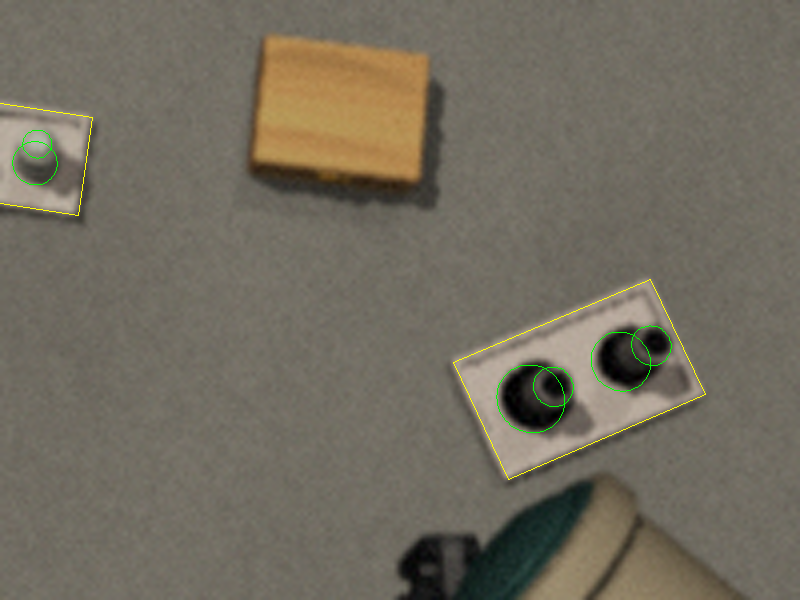

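All five parts stand upright on their tray floors within about 3 mm of where I aimed, and the bottle and box sit where they started. The gripper is clear, so I'm handing in.

```bash
python3 -c "
from bench import *
print(sign_off())"
```

```text
the job is handed in; nothing more can be done
None
```

All five optics are put away and the job was handed in at about 25.5 s of the 102 s allowed; sign-off gives no verdict. Both objectives are in the rack, the long one in the bay at +y and the short one at −y. Both eyepieces are in the rectangular tray, and the condenser is in the white dish.

- **Part positions:** in the last top and side pictures, outlines of each part drawn at its target, standing on the tray floor, matched to within about 3 mm. All five looked upright. Underside heights and tilt were only judged from these outlines.
- **Bystanders and arm:** the bottle and slide box looked unmoved from the first pictures, though I did not measure them. The gripper was open, clear of everything and reading under 1 N per axis. The highest force seen at any pause was about 7 N, while closing on a part.

No check failed or disagreed.

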